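# Turn over a sample's status flag

### The job

The sample in the orange-capped bottle has been released: gently push the red status flag on that bottle's stand over its hinge, half a turn, so that it lies flat on its other rest with the green face up, then take the hand away. Leave the other flag as it is, and do not pick up, knock or shift the bottles or the other loose things on the bench.

Things in the scene. Friction and masses are not known exactly. Their poses are not given: they have to be found in the camera images.
- station_orange: fixed aluminium base plate of the orange-capped bottle's station, 8 mm thick, 150 mm wide in y, x from -52 to 122 mm; origin under it, below the middle of the hinge axis. +x is along the hinge (level), +y the side where the flag lies at angle 0 (left seen from the robot). The bottle stands near x = 92, y = 0 mm.
- flag_orange (a joint): hinge angle of the flag on the orange-capped bottle's station: 0 = flat on its left rest (station +y), red face up; pi/2 = upright; pi = turned over, flat on its right rest (-y), green face up, against a fixed stop. Stiff hinge: it stays where it is left (0.05 to 0.07 N m moves it). Starts between 0 and 0.3.
- pivot_orange (a point): middle of the orange station's hinge axis, 65 mm above the table. Steel hinge posts, 6 mm thick in x, 16 mm in y, stand at station x = -37 and +37 mm, up to z = 72 mm; grey rests, 50 mm long in x, 8 mm thick, stand at y = -55 and +55 mm, up to z = 61.5 mm, under the flag
- tip_orange (a point): middle of the free edge of the orange station's flag, half-way through its thickness. The flag is a plate 5 mm thick, 60 mm wide along the hinge, from 8 to 85 mm from the hinge axis, its mid-plane through the axis; the axes turn with the flag
- tab_orange (a point): middle of the outer edge of the black thumb tab on the orange station's flag: 34 mm wide along the hinge, 4 mm thick, square to the plate on its red side, from the hinge axis out to 42 mm. At angle 0 it points straight up above the hinge, and pushing it towards -y raises the flag; at pi it hangs down between the posts
- bottle_orange: loose sample bottle, 44 mm across and 85 mm tall, orange cap, standing on its station's plate; origin at the centre of its underside, z up. Leave alone
- station_blue: fixed aluminium base plate of the blue-capped bottle's station, 8 mm thick, 150 mm wide in y, x from -52 to 122 mm; origin under it, below the middle of the hinge axis. +x is along the hinge (level), +y the side where the flag lies at angle 0 (left seen from the robot). The bottle stands near x = 92, y = 0 mm.
- flag_blue (a joint): hinge angle of the flag on the blue-capped bottle's station: 0 = flat on its left rest (station +y), red face up; pi/2 = upright; pi = turned over, flat on its right rest (-y), green face up, against a fixed stop. Stiff hinge: it stays where it is left (0.05 to 0.07 N m moves it). Starts between 0 and 0.3.
- pivot_blue (a point): middle of the blue station's hinge axis, 65 mm above the table. Steel hinge posts, 6 mm thick in x, 16 mm in y, stand at station x = -37 and +37 mm, up to z = 72 mm; grey rests, 50 mm long in x, 8 mm thick, stand at y = -55 and +55 mm, up to z = 61.5 mm, under the flag
- tip_blue (a point): middle of the free edge of the blue station's flag, half-way through its thickness. The flag is a plate 5 mm thick, 60 mm wide along the hinge, from 8 to 85 mm from the hinge axis, its mid-plane through the axis; the axes turn with the flag
- tab_blue (a point): middle of the outer edge of the black thumb tab on the blue station's flag: 34 mm wide along the hinge, 4 mm thick, square to the plate on its red side, from the hinge axis out to 42 mm. At angle 0 it points straight up above the hinge, and pushing it towards -y raises the flag; at pi it hangs down between the posts
- bottle_blue: loose sample bottle, 44 mm across and 85 mm tall, blue cap, standing on its station's plate; origin at the centre of its underside, z up. Leave alone
- jar: loose amber jar with a white cap, 60 mm across, 75 mm tall; origin at the centre of its underside. Leave alone
- beaker: loose clear beaker, 70 mm across, 85 mm tall; origin at the centre of its underside. Leave alone
- collar: loose steel collar lying flat, 72 mm across, 22 mm tall; origin at the centre of its underside. Leave alone
- wrench: loose wrench lying flat on the table between the stations, 140 mm long along its own x; origin at its middle, underside. Leave alone
Not all that is in view belongs to the job. What is shaped like the station_orange but pink is not meant.

How it is judged:
By the outcome, as a careful person would: the job done as asked, in the order asked, and still so for the second after the job is handed in, with the robot touching nothing.
It also fails if it takes over 48 s, if anything falls off the work surface, if the arm or the gripper's body presses on something with over 40 N, if the wrist force passes 120 N, or if a joint passes its speed limit or range.

### The arm

A 6-joint arm with a two-finger parallel gripper is mounted at the origin on the work surface. World frame = base frame: x ahead of the robot, y to its left, z up, the work surface at z = 0. Lengths are in m, angles in degrees, forces in N, time in s.
With the tool pointing down it reaches from about 0.25 to 0.725 m from the base axis. Payload 9.7 kg.
Tool frame: the origin (TCP) lies on the centre line of the jaws, within the pads' length; the fingertips stand tip_reach ahead of it and the grasp point (between the pads) lies 2 mm behind it (tip_reach is the distance from the TCP to the fingertips, in m); z points along the fingers, y is the direction in which the jaws open and shut (so a half turn about z gives the same grasp; the last joint's range is limited). The gripper opens to 85 mm and grips with 20 to 120 N. Pads are 22 mm wide; open, the fingers measure 114 mm over their backs; the gripper's body (76 mm by 85 mm) begins 54 mm behind the grasp point. The pads swing forward as they close: fully open they stand 13 mm farther back than shut.
Start: joints at [76.146, 4.979, 10.078, 95.1, 0, 90], TCP at [0.132, 0.534, 0.248] pointing down, gripper open.
Joint ranges: [-179.16, 179.16], [-48.56, 103.87], [-65.8, 70.77], [-126.05, 130.52], [-82.76, 87.17], [-180, 180]. Speed limits (degrees/s): [127.2, 127.2, 147.25, 180, 180, 180].

### API

Orientations are given as [roll, pitch, yaw] about the fixed x, y, z axes, in that order (R = Rz(yaw) Ry(pitch) Rx(roll)).
In Python, from workcell import get_obs, camera, calibration, job_done, tip_reach gives the robot as it stands.
- The arm moves only by the tool apply_moves, never from a script. Its argument "rows" is a list of rows, each a list of 7 numbers: the shift along the world's x, y, z in mm, then the turn, a rotation vector about the world's x, y, z in degrees, then the closure, from 0 (fully open) to 1 (shut). A call has 1 to 20 rows; each row shifts and turns the commanded pose from where the row before left it; what a row does not reach is not made up. A row lasts 1/8 s, in which the tool goes at most 62.5 mm and 10.7 degrees, less where a joint would pass 70% of its speed; a pose out of reach is approached as far as the arm can. A call with a gripper value outside its range is refused whole. The fingers move at their own pace and stop on an object; "grip_force" is the grip in N (left out, the last holds). Time passes only in rows, so rows that do not move let the fingers close. It gives the time, the measured TCP pose, the force and the opening at its end, in the units of the state.
- get_obs(): the state, without advancing time (a new reading comes with each control period).
- camera(name): name is "scene" or "top" or "wrist"; returns the picture (384x512x3 uint8, red, green, blue); there is no depth.
- calibration(name): a dict with "intrinsics" (3x3 intrinsics, pixels), "dist" ([k1, k2, p1, p2, k3] as OpenCV has them; the pictures are not rectified), "T" (4x4, takes a point from camera to world coordinates); the wrist camera has in their place "mount" (4x4, takes a point from camera to tool coordinates, whose origin is the TCP and whose axes are the flange's). Camera axes: x right, y down, z forward; pixel columns grow to the right and rows downward; lengths in m; the calibration is good to about 2 mm. A picture is of the moment at which its call begins: read the wrist's pose just before it. calibration takes no time and is no camera call.
- job_done(): hands the job in, once; it reports no verdict.
The state is a dict: "time": time; "q": joint angles; "qd": joint speeds; "joint_efforts": joint torques, N m; "ee_pos": TCP position; "tcp_rot": TCP orientation; "wrist_force": force on the tool from outside, world axes, zero at the start; "torque": the same for the moment, N m; "opening": finger opening in m.
Only numpy, scipy, OpenCV 4.12 (cv2) and the standard library are available. Lean on these libraries where they do the work, as an engineer would, in place of code of your own. Each camera call takes 0.05 s, during which the arm holds its last target.

## Working session

There is one attempt and no reset: what is moved stays moved. The work goes in short steps, Python scripts to look and compute and a tool call to move; the robot and the scene stay as the last step left them, time stands still between calls to the robot, and variables do not carry over. Pictures are saved under pics/ and viewed, and the job is handed in when it is done.

Besides the shell and the picture viewer there is one more tool, called as name(argument=value, ...) on one line, values as JSON. apply_moves: Moves the arm, as the interface text tells. Its arguments: {"type":"object","properties":{"rows":{"type":"array","items":{"type":"array","items":{"type":"number"}}},"grip_force":{"type":"number"}},"required":["rows"]}

```bash
mkdir -p pics; python3 - <<'E'
from workcell import *
import cv2
o=get_obs(); print(o['time'],o['ee_pos'],o['tcp_rot'],o['opening'],tip_reach)
for n in ['scene','top','wrist']:
    c=calibration(n); print(n,c)
    cv2.imwrite(f'pics/{n}0.png',camera(n)[:,:,::-1])
E
```

```text
0.0 [0.13163039 0.53378776 0.24755742] [-1.79920225e+02 -1.71240591e-03  1.66146943e+02] 0.08530217790104085 0.017
scene {'intrinsics': array([[476.28996489,   0.        , 253.61641465],
       [  0.        , 476.28996489, 194.41353752],
       [  0.        ,   0.        ,   1.        ]]), 'dist': array([-0.10299484,  0.        ,  0.        ,  0.        ,  0.        ]), 'T': array([[-0.5497491 ,  0.61035581, -0.57029967,  1.33049678],
       [ 0.83510886,  0.41728515, -0.35842197,  0.54107929],
       [ 0.01921265, -0.67330446, -0.73911568,  1.15268717],
       [ 0.        ,  0.        ,  0.        ,  1.        ]])}
top {'intrinsics': array([[451.53881389,   0.        , 255.27676599],
       [  0.        , 451.53881389, 187.53334881],
       [  0.        ,   0.        ,   1.        ]]), 'dist': array([-0.06069814,  0.        ,  0.        ,  0.        ,  0.        ]), 'T': array([[ 2.01994475e-02, -9.93019769e-01,  1.16205514e-01,
         3.05574744e-01],
       [-9.99793569e-01, -2.03172610e-02,  1.70696521e-04,
         2.57285073e-02],
       [ 2.19147275e-03, -1.16184974e-01, -9.93225176e-01,
         1.83998243e+00],
       [ 0.00000000e+00,  0.00000000e+00,  0.00000000e+00,
         1.00000000e+00]])}
wrist {'intrinsics': array([[272.96627728,   0.        , 260.2651087 ],
       [  0.        , 272.96627728, 192.83189847],
       [  0.        ,   0.        ,   1.        ]]), 'dist': array([-0.02321939,  0.        ,  0.        ,  0.        ,  0.        ]), 'mount': array([[-4.17916615e-04, -9.49867536e-01, -3.12652345e-01,
         7.98689619e-02],
       [ 9.99999868e-01, -4.90159511e-04,  1.52469822e-04,
         2.46496952e-04],
       [-2.98075655e-04, -3.12652240e-01,  9.49867616e-01,
        -1.24783575e-01],
       [ 0.00000000e+00,  0.00000000e+00,  0.00000000e+00,
         1.00000000e+00]])}
```

View pics/scene0.png

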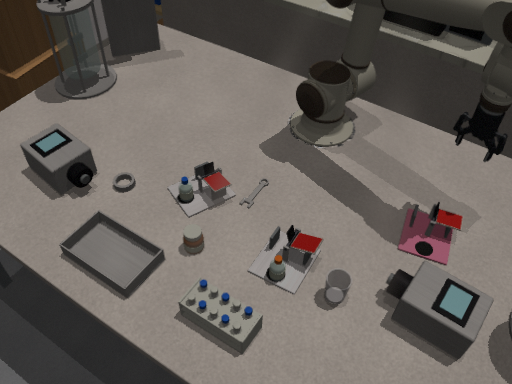

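View pics/top0.png

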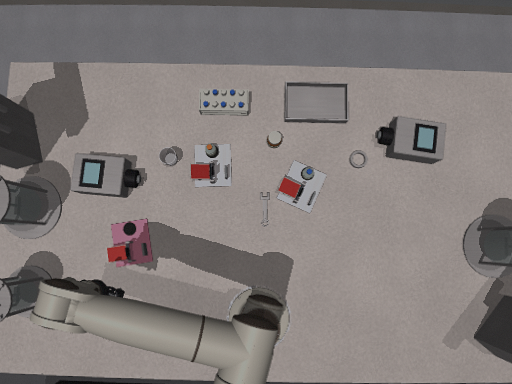

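View pics/wrist0.png

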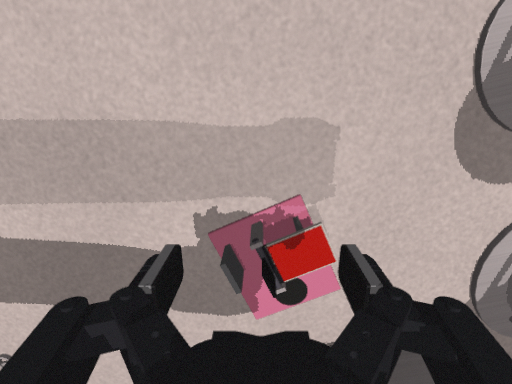

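Candidates: the orange-cap station at top (211,165) / scene (288,258), the blue-cap station at top (300,186) / scene (203,188), and the pink decoy at top (130,243) / scene (430,230). By its description I choose the one with the orange cap, and I'll check it in a close crop.

```bash
python3 - <<'E'
import cv2,numpy as np
a=cv2.imread('pics/top0.png')[135:195,180:245]; b=cv2.imread('pics/scene0.png')[215:295,240:335]
a=cv2.resize(a,(390,360),interpolation=cv2.INTER_CUBIC);b=cv2.resize(b,(400,360),interpolation=cv2.INTER_CUBIC)
cv2.imwrite('pics/crop0.png',np.hstack([a,b]))
E
```

```text
(no output)
```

View pics/crop0.png

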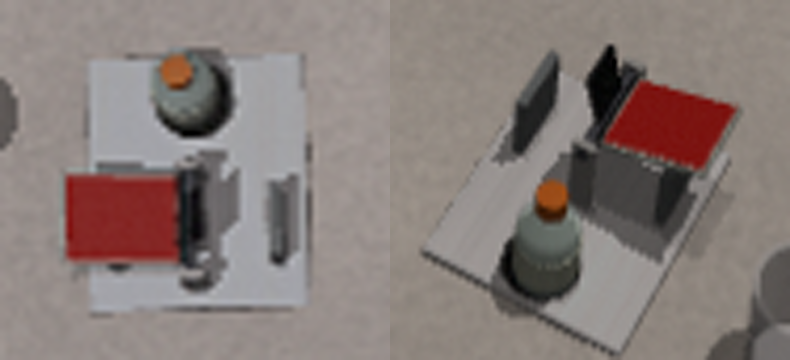

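```bash
cat > h.py <<'E'
import numpy as np,cv2
from workcell import *
from scipy.optimize import least_squares
from scipy.spatial.transform import Rotation as R
def proj(P,K,d,T):
    Ti=np.linalg.inv(T); p,_=cv2.projectPoints(np.asarray(P,float),cv2.Rodrigues(Ti[:3,:3])[0],Ti[:3,3],K,np.array(d)); return p.reshape(-1,2)
def station(p,L):
    c,s=np.cos(p[2]),np.sin(p[2]); L=np.asarray(L,float)/1000
    return np.c_[p[0]+c*L[:,0]-s*L[:,1],p[1]+s*L[:,0]+c*L[:,1],L[:,2]]
def flagpt(x,r,h,a): # r from hinge, h off plate on red side
    return [x,r*np.cos(a)-h*np.sin(a),65+r*np.sin(a)+h*np.cos(a)]
def wristT(obs,c):
    T=np.eye(4);T[:3,:3]=R.from_euler('xyz',obs['tcp_rot'],degrees=True).as_matrix();T[:3,3]=obs['ee_pos'];return T@c['mount']
E
python3 - <<'E'
from h import *
ct,cs=calibration('top'),calibration('scene')
tp=np.array([(88,55),(303,53),(308,308),(88,312)])/6+[180,135]
tl=[(122,75,8),(122,-75,8),(-52,-75,8),(-52,75,8)]
sp=np.array([(422,250),(620,352)])/[400/95,4.5]+[240,215]
sl=[(122,-75,8),(122,75,8)]
tf=np.array([(66,176),(66,261)])/6+[180,135]
sf=np.array([(742,105),(693,168)])/[400/95,4.5]+[240,215]-[390/(400/95),0]
sp=sp-[390/(400/95),0]
def res(p,full=False):
    a=p[3]
    F=[flagpt(30,85,2.5,a),flagpt(-30,85,2.5,a)]
    F2=[flagpt(-30,85,2.5,a),flagpt(30,85,2.5,a)]
    r=np.vstack([proj(station(p,tl),ct['intrinsics'],ct['dist'],ct['T'])-tp,
    proj(station(p,F),ct['intrinsics'],ct['dist'],ct['T'])-tf,
    proj(station(p,sl),cs['intrinsics'],cs['dist'],cs['T'])-sp,
    proj(station(p,F2),cs['intrinsics'],cs['dist'],cs['T'])-sf])
    return r if full else r.ravel()
s=least_squares(res,[0.4,0.2,0,0.1]);print(s.x,np.degrees(s.x[2:]));print(res(s.x,True).round(1))
E
```

```text
[0.57415271 0.1998221  0.04920794 0.3188107 ] [ 2.81940725 18.26650737]
[[-0.1  0.7]
 [ 0.3  0. ]
 [ 0.4 -0.7]
 [ 0.4 -0.4]
 [-0.3 -1. ]
 [-0.1 -0. ]
 [-0.2 -0.8]
 [-0.5  0.3]
 [-0.4 -0.7]
 [ 1.9  0.3]]
```

The crop shows the orange-cap bottle with its flag red side up and slightly raised. The fit gives station (0.574, 0.200), yaw 2.8°, flag about 0.2–0.3 rad. Next I move above it with the jaws shutting and their axis along the hinge.

apply_moves(rows=[[27.6, -20.2, 1, 0, 0, -4.58, 1], [27.6, -20.2, 1, 0, 0, -4.58, 1], [27.6, -20.2, 1, 0, 0, -4.58, 1], [27.6, -20.2, 1, 0, 0, -4.58, 1], [27.6, -20.2, 0, 0, 0, -4.58, 1], [27.6, -20.2, 0, 0, 0, -4.58, 1], [27.6, -20.2, 0, 0, 0, -4.58, 1], [27.6, -20.2, 0, 0, 0, -4.58, 1], [27.6, -20.2, 0, 0, 0, -4.58, 1], [27.6, -20.2, 0, 0, 0, -4.58, 1], [27.6, -20.2, 0, 0, 0, -4.58, 1], [27.6, -20.2, 0, 0, 0, -4.58, 1], [27.6, -20.2, 0, 0, 0, -4.58, 1], [27.6, -20.2, 0, 0, 0, -4.58, 1], [27.6, -20.2, 0, 0, 0, -4.58, 1], [27.6, -20.2, 0, 0, 0, -4.58, 1], [0, 0, 0, 0, 0, 0, 1], [0, 0, 0, 0, 0, 0, 1]], grip_force=30)

```text
time: 2.4
ee_pos: [0.5729, 0.211, 0.252]
tcp_rot: [-180.0, 0.0, 92.9]
wrist_force: [-1.2, -0.1, -0.4]
opening: -0.0002
```

```bash
python3 - <<'E'
from h import *
import json
o=get_obs(); print(o['time'],o['ee_pos'],o['tcp_rot'],o['opening'],o['wrist_force'])
c=calibration('wrist');im=camera('wrist')
np.savez('w1.npz',im=im,T=wristT(o,c))
cv2.imwrite('pics/w1.png',im[:,:,::-1])
cv2.imwrite('pics/s1.png',cv2.resize(camera('scene')[140:300,210:380,::-1],None,fx=4,fy=3.7,interpolation=cv2.INTER_CUBIC))
E
```

```text
2.4 [0.57293584 0.21096387 0.25199447] [-1.79954489e+02  2.07652743e-04  9.29064763e+01] -0.0001665753371641563 [-1.1628441  -0.10987326 -0.37625602]
```

View pics/w1.png

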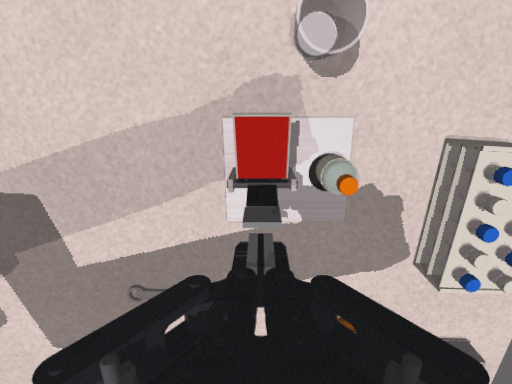

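View pics/s1.png

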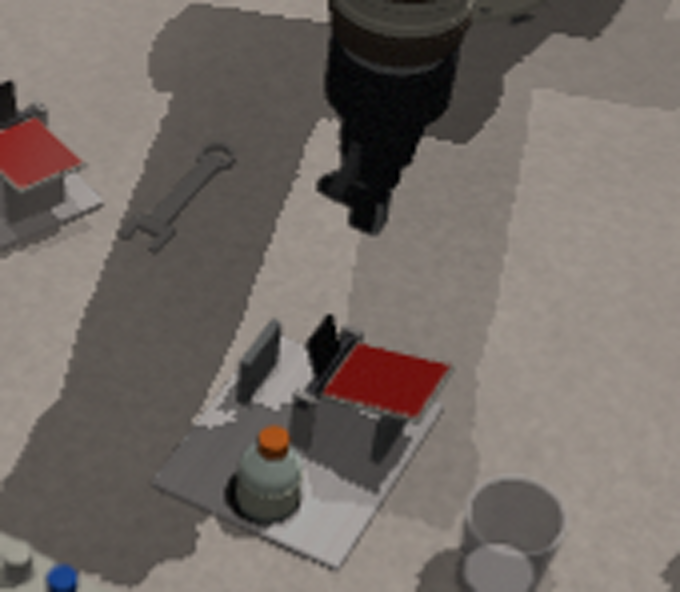

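```bash
python3 - <<'E'
from h import *
d=np.load('w1.npz');im=d['im'];cv2.imwrite('pics/w1c.png',cv2.resize(im[100:290,210:365,::-1],None,fx=4,fy=3.1,interpolation=cv2.INTER_CUBIC))
c=calibration('wrist');T=d['T']
px=np.array([(223,118),(354,117),(345,222),(227,222),(234,115),(291,115),(245,208),(281,208)],float)
def res(p,full=False):
    a=p[3]
    L=[(-52,75,8),(122,75,8),(122,-75,8),(-52,-75,8),flagpt(-30,85,2.5,a),flagpt(30,85,2.5,a),flagpt(-17,2,42,a),flagpt(17,2,42,a)]
    r=proj(station(p,L),c['intrinsics'],c['dist'],T)-px
    return r if full else r.ravel()
s=least_squares(res,[.574,.2,.05,.2],loss='soft_l1');print(s.x,np.degrees(s.x[2:]));print(res(s.x,True).round(1))
# where would tips at various tool z project
o=get_obs()
for z in (0.01,.017,.03):
  P=o['ee_pos']+np.array([[-.0,0.011,-z],[0,-.011,-z]]);print(z,proj(P,c['intrinsics'],c['dist'],T).round(0).tolist())
E
```

```text
[0.57640665 0.19891983 0.05614772 0.30273804] [ 3.21702751 17.3456118 ]
[[-0.8 -0.3]
 [ 1.2  0. ]
 [-0.1  0.2]
 [ 0.1  0.8]
 [-1.5  1.2]
 [ 1.2  0.9]
 [ 1.7 -2.5]
 [-2.3 -2.7]]
0.01 [[260.0, 236.0], [258.0, 270.0]]
0.017 [[260.0, 230.0], [258.0, 264.0]]
0.03 [[260.0, 221.0], [258.0, 252.0]]
```

View pics/w1c.png

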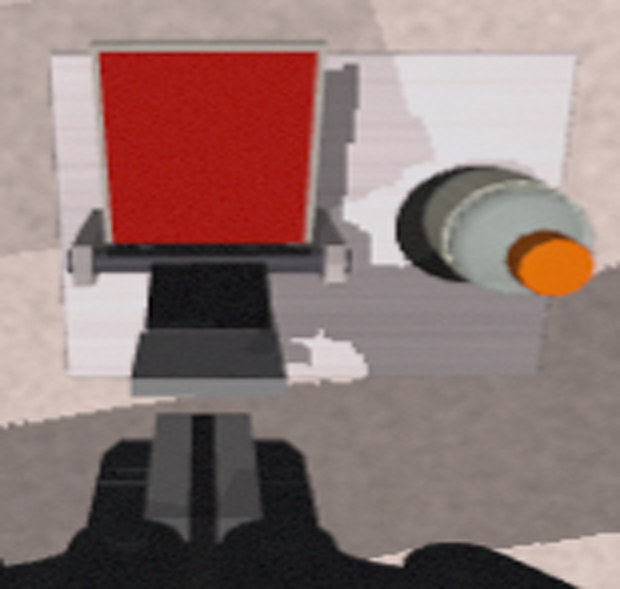

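```bash
python3 - <<'E'
from h import *
d=np.load('w1.npz');c=calibration('wrist');T=d['T']
px=np.array([(222.5,117),(354,117),(345.5,220.5),(227,221),(233,113.5),(291.5,113.5),(243,222.5),(281.5,222)],float)
def res(p,full=False):
    a=p[3]
    L=[(-52,75,8),(122,75,8),(122,-75,8),(-52,-75,8),flagpt(-30,85,2.5,a),flagpt(30,85,2.5,a),flagpt(-17,2,42,a),flagpt(17,2,42,a)]
    r=proj(station(p,L),c['intrinsics'],c['dist'],T)-px
    return r if full else r.ravel()
s=least_squares(res,[.574,.2,.05,.2]);print(s.x,np.degrees(s.x[2:]));print(res(s.x,True).round(1))
E
```

```text
[0.57631714 0.19770332 0.05992719 0.41270676] [ 3.43357527 23.64635545]
[[ -0.6   1.8]
 [  0.8   0.6]
 [ -0.6   2.1]
 [  0.3   2.6]
 [ -1.7   8.3]
 [  1.1   7.7]
 [  3.8 -12.5]
 [ -3.  -12.3]]
```

The fitted pose agrees in all three views: pivot at about (0.576, 0.199, 0.065), yaw 3°, flag about 0.3 rad. In the wrist picture the tab's outer edge is at (247–278, 206), and the grey strip below it is the right-hand rest. The shut fingertips appear at row 233, which matches tip_reach 17 mm. Next I descend on the +y side of the tab.

apply_moves(rows=[[0.2, 1.9, -18, 0, 0, 0, 1], [0.2, 1.9, -18, 0, 0, 0, 1], [0.2, 1.9, -18, 0, 0, 0, 1], [0.2, 1.9, -18, 0, 0, 0, 1], [0.2, 1.9, -18, 0, 0, 0, 1], [0.2, 1.9, -18, 0, 0, 0, 1], [0.3, 1.9, -18, 0, 0, 0, 1], [0.3, 1.9, -17, 0, 0, 0, 1], [0, 0, 0, 0, 0, 0, 1]])

```text
time: 3.62
ee_pos: [0.5744, 0.2258, 0.1074]
tcp_rot: [-179.9, 0.0, 92.9]
wrist_force: [0.5, -0.2, 0.5]
opening: 0.0002
```

```bash
cat > look.py <<'E'
from h import *
import sys
n=sys.argv[1]
o=get_obs(); print(o['time'],o['ee_pos'].round(4),o['wrist_force'].round(2))
w=camera('wrist');s=camera('scene')
a=cv2.resize(w[60:320,150:400,::-1],(390,400)); b=cv2.resize(s[190:300,225:335,::-1],(400,400),interpolation=cv2.INTER_CUBIC)
cv2.imwrite(f'pics/{n}.png',np.hstack([a,b]))
E
python3 look.py p2
```

```text
3.625 [0.5744 0.2258 0.1074] [ 0.48 -0.16  0.46]
```

View pics/p2.png

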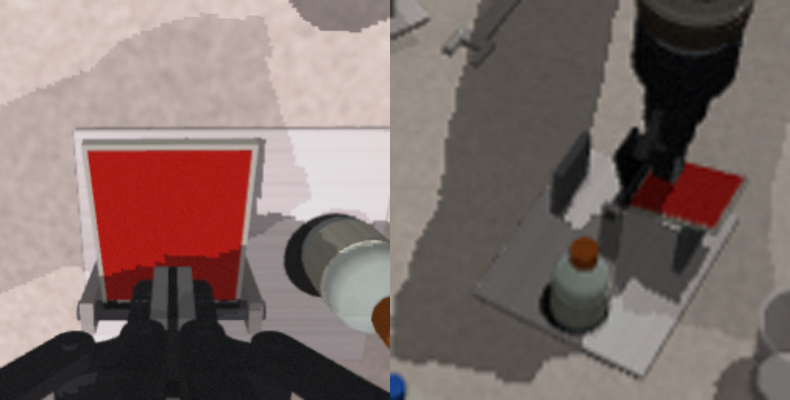

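The picture shows the fingertips above the red plate, between the tab and the free edge, touching nothing. Next I push the tab along its arc.

apply_moves(rows=[[0.2, -5, 0, 0, 0, 0, 1], [0.2, -5, 0, 0, 0, 0, 1], [0.3, -5, 0, 0, 0, 0, 1], [0.3, -5, 0, 0, 0, 0, 1], [0.1, -2.5, 0, 0, 0, 0, 1], [0.1, -2.5, 0, 0, 0, 0, 1], [0.1, -3, -0.5, 0, 0, 0, 1], [0.1, -2.1, -1.2, 0, 0, 0, 1], [0.1, -2.1, -1.3, 0, 0, 0, 1], [0.1, -1.8, -1.6, 0, 0, 0, 1], [0.1, -1.8, -1.6, 0, 0, 0, 1], [0, 0, 0, 0, 0, 0, 1]])

```text
time: 5.22
ee_pos: [0.5768, 0.1899, 0.1028]
tcp_rot: [-180.0, 0.0, 92.8]
wrist_force: [0.7, -0.1, -0.8]
opening: 0.0001
```

```bash
python3 look.py p3
```

```text
5.225 [0.5768 0.1899 0.1028] [ 0.68 -0.12 -0.76]
```

View pics/p3.png

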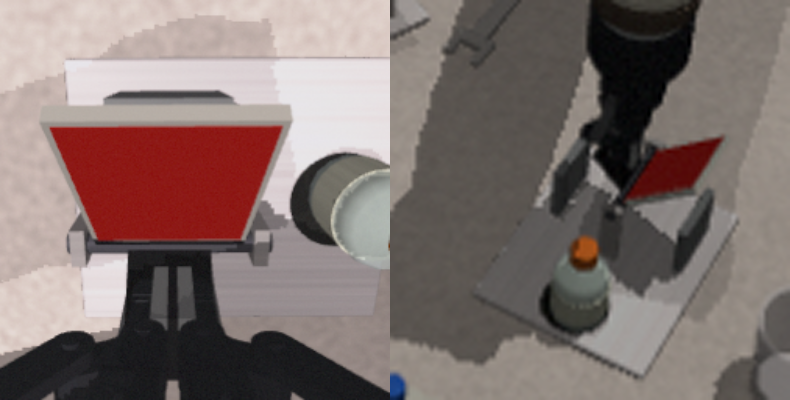

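The flag stands at about 45–50° and the force is small, so I continue along the arc.

apply_moves(rows=[[0.1, -1.6, -1.9, 0, 0, 0, 1], [0.1, -1.6, -1.9, 0, 0, 0, 1], [0.1, -1.6, -2.2, 0, 0, 0, 1], [0.1, -1.4, -2.4, 0, 0, 0, 1], [0.1, -1.4, -2.4, 0, 0, 0, 1], [0, 0, 0, 0, 0, 0, 1]])

```text
time: 6.08
ee_pos: [0.5772, 0.1825, 0.0919]
tcp_rot: [-180.0, 0.0, 92.9]
wrist_force: [-0.2, -0.8, 0.1]
opening: -0.0004
```

```bash
python3 look.py p4
```

```text
6.075 [0.5772 0.1825 0.0919] [-0.16 -0.77  0.07]
```

View pics/p4.png

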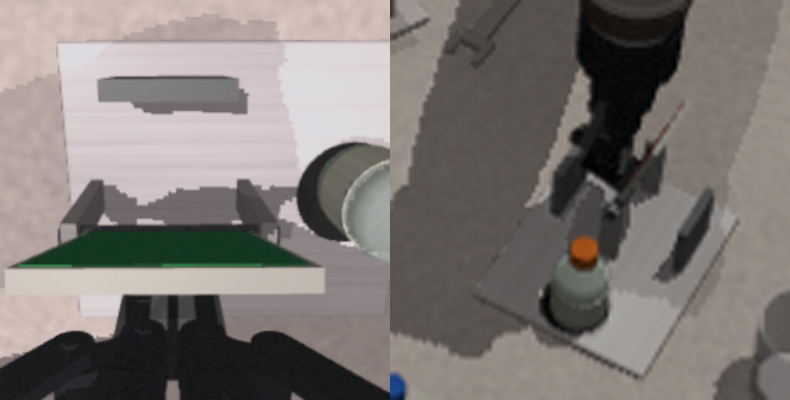

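The flag is at about 70°, and its green face can be seen from the +y side. Now I lift clear, cross to that side and come down beside the plate.

apply_moves(rows=[[0, 0, 10, 0, 0, 0, 1], [0, 0, 20, 0, 0, 0, 1], [0, 0, 20, 0, 0, 0, 1], [0, 0, 20, 0, 0, 0, 1], [0, 0, 20, 0, 0, 0, 1], [0, 0, 5, 0, 0, 0, 1], [-0.7, 14, 0, 0, 0, 0, 1], [-0.7, 14, 0, 0, 0, 0, 1], [-0.7, 14, 0, 0, 0, 0, 1], [-0.8, 15, 0, 0, 0, 0, 1], [-0.8, 15, 0, 0, 0, 0, 1], [0, 0, 0, 0, 0, 0, 1], [0, 0, -16, 0, 0, 0, 1], [0, 0, -16, 0, 0, 0, 1], [0, 0, -16, 0, 0, 0, 1], [0, 0, 0, 0, 0, 0, 1]])

```text
time: 8.18
ee_pos: [0.5728, 0.2539, 0.1371]
tcp_rot: [-179.8, 0.1, 92.8]
wrist_force: [0.2, 0.2, 0.1]
opening: -0.0002
```

```bash
python3 look.py p5
```

```text
8.175 [0.5728 0.2539 0.1371] [0.17 0.22 0.1 ]
```

View pics/p5.png

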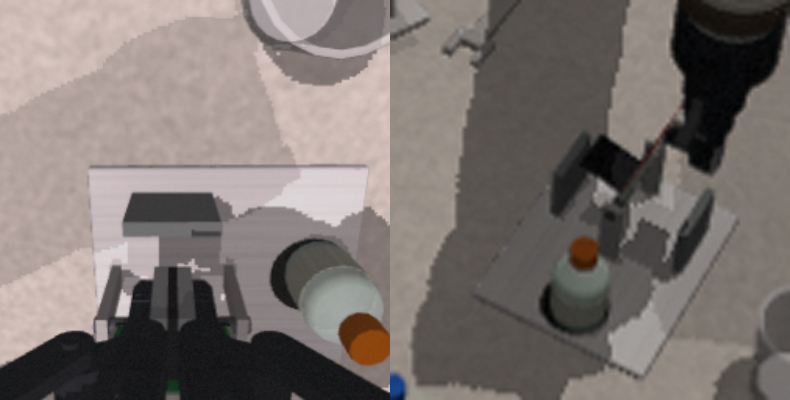

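The fingertips are beside the upper part of the plate on its green side, and there is no force. Next I push towards -y past upright, stopping at about 130° to look.

apply_moves(rows=[[0.2, -4.6, 0, 0, 0, 0, 1], [0.2, -4.6, 0, 0, 0, 0, 1], [0.2, -4.6, 0, 0, 0, 0, 1], [0.2, -4.6, 0, 0, 0, 0, 1], [0.2, -4.6, 0, 0, 0, 0, 1], [0.2, -4.6, 0, 0, 0, 0, 1], [0.2, -4.6, 0, 0, 0, 0, 1], [0.3, -4.6, 0, 0, 0, 0, 1], [0.3, -4.6, 0, 0, 0, 0, 1], [0.3, -5, 0, 0, 0, 0, 1], [0.3, -5, 0, 0, 0, 0, 1], [0.3, -5, 0, 0, 0, 0, 1], [0.3, -5, 0, 0, 0, 0, 1], [0.2, -4.6, -1.8, 0, 0, 0, 1], [0.2, -4.6, -2, 0, 0, 0, 1], [0.2, -4.3, -2.7, 0, 0, 0, 1], [0.2, -4.3, -2.8, 0, 0, 0, 1], [0, 0, 0, 0, 0, 0, 1]])

```text
time: 10.52
ee_pos: [0.5775, 0.175, 0.1296]
tcp_rot: [-180.0, 0.0, 92.8]
wrist_force: [-0.4, -0.1, -0.2]
opening: -0.0
```

```bash
python3 look.py p6
```

```text
10.525 [0.5775 0.175  0.1296] [-0.43 -0.11 -0.22]
```

View pics/p6.png

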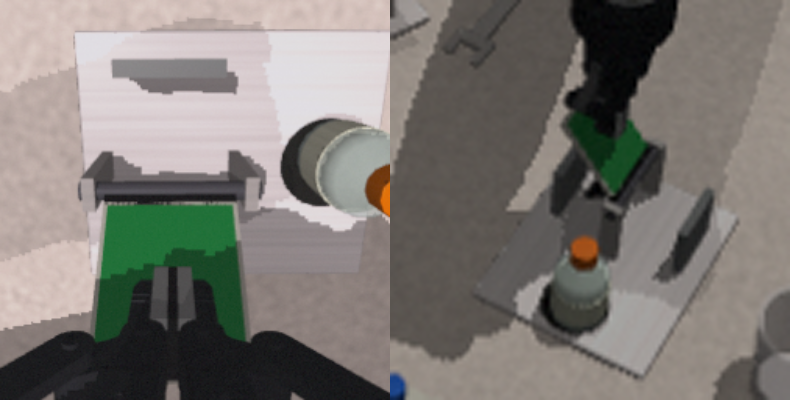

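The flag is past upright at about 130°, with the green face visible and almost no force. I continue down the arc.

apply_moves(rows=[[0.2, -3.7, -3.4, 0, 0, 0, 1], [0.2, -3.7, -3.6, 0, 0, 0, 1], [0.2, -3, -4, 0, 0, 0, 1], [0.2, -3, -4, 0, 0, 0, 1], [0.1, -2.4, -4.5, 0, 0, 0, 1], [0.1, -2.3, -4.6, 0, 0, 0, 1], [0.1, -1.6, -4.7, 0, 0, 0, 1], [0.1, -1.5, -4.8, 0, 0, 0, 1], [0, -0.5, -3, 0, 0, 0, 1], [0, 0, 0, 0, 0, 0, 1], [0, 0, 0, 0, 0, 0, 1]])

```text
time: 12.0
ee_pos: [0.5788, 0.1538, 0.0934]
tcp_rot: [-180.0, -0.0, 92.9]
wrist_force: [-0.0, -0.4, 0.2]
opening: -0.0001
```

```bash
python3 look.py p7
```

```text
12.0 [0.5788 0.1538 0.0934] [-0.   -0.4   0.24]
```

View pics/p7.png

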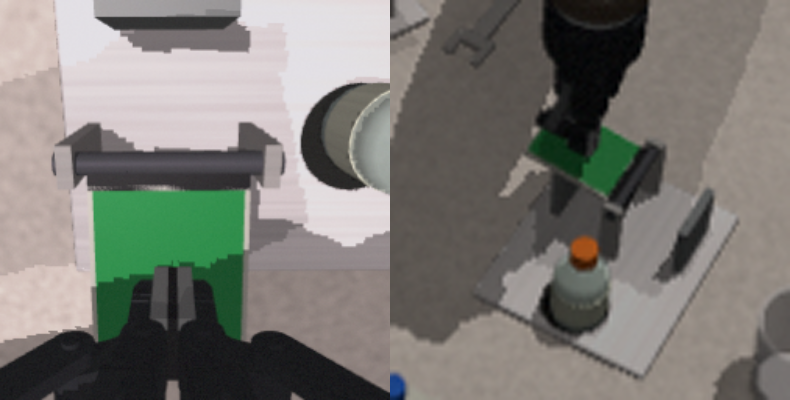

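The flag is at about 170°. I finish slowly and watch the force.

apply_moves(rows=[[0, -0.3, -2, 0, 0, 0, 1], [0, -0.3, -2, 0, 0, 0, 1], [0, 0, -2, 0, 0, 0, 1], [0, 0, -1.5, 0, 0, 0, 1], [0, 0, 0, 0, 0, 0, 1], [0, 0, 0, 0, 0, 0, 1]])

```text
time: 12.85
ee_pos: [0.5788, 0.1531, 0.0858]
tcp_rot: [-180.0, -0.0, 92.9]
wrist_force: [-0.3, -0.9, 0.7]
opening: 0.0001
```

apply_moves(rows=[[0, 0, -1, 0, 0, 0, 1], [0, 0, 0, 0, 0, 0, 1]])

```text
time: 13.1
ee_pos: [0.5788, 0.1531, 0.0848]
tcp_rot: [-180.0, -0.0, 92.9]
wrist_force: [-0.2, 0.7, 1.3]
opening: -0.0
```

apply_moves(rows=[[0, 0, -0.6, 0, 0, 0, 1], [0, 0, 0, 0, 0, 0, 1]])

```text
time: 13.35
ee_pos: [0.5788, 0.1531, 0.0846]
tcp_rot: [180.0, -0.0, 92.9]
wrist_force: [-1.8, -0.5, 3.6]
opening: 0.0003
```

apply_moves(rows=[[0, 0, -0.6, 0, 0, 0, 1], [0, 0, 0, 0, 0, 0, 1]])

```text
time: 13.6
ee_pos: [0.5788, 0.1531, 0.0844]
tcp_rot: [180.0, -0.0, 92.9]
wrist_force: [-2.4, -0.6, 6.9]
opening: -0.0001
```

```bash
python3 look.py p8
```

```text
13.6 [0.5788 0.1531 0.0844] [-2.41 -0.63  6.91]
```

The fingertips have stopped at 67.4 mm and the force is rising, so the flag is seated on its rest. Now I take the hand away, straight up and then clear.

apply_moves(rows=[[0, 0, 3, 0, 0, 0, 1], [0, 0, 10, 0, 0, 0, 1], [0, 0, 20, 0, 0, 0, 1], [0, 0, 20, 0, 0, 0, 1], [0, 0, 25, 0, 0, 0, 1], [0, 0, 25, 0, 0, 0, 1], [0, 0, 25, 0, 0, 0, 1], [0, 0, 25, 0, 0, 0, 1], [-10, 0, 10, 0, 0, 0, 1], [-20, 0, 0, 0, 0, 0, 1], [-20, 0, 0, 0, 0, 0, 1], [-20, 0, 0, 0, 0, 0, 1], [-20, 0, 0, 0, 0, 0, 1], [0, 0, 0, 0, 0, 0, 1], [0, 0, 0, 0, 0, 0, 1]])

```text
time: 15.58
ee_pos: [0.489, 0.1531, 0.2466]
tcp_rot: [180.0, -0.0, 92.9]
wrist_force: [-0.6, 0.0, -0.6]
opening: -0.0002
```

```bash
python3 - <<'E'
from h import *
o=get_obs(); print(o['time'],o['ee_pos'].round(4),o['wrist_force'].round(2))
T=wristT(o,calibration('wrist'))
w=camera('wrist');s=camera('scene');t=camera('top')
np.savez('w9.npz',im=w,T=T)
cv2.imwrite('pics/w9.png',w[:,:,::-1]);cv2.imwrite('pics/s9.png',s[:,:,::-1]);cv2.imwrite('pics/t9.png',t[:,:,::-1])
s0=cv2.imread('pics/scene0.png')
a=s0[140:320,90:370];b=s[140:320,90:370,::-1]
cv2.imwrite('pics/cmp9.png',cv2.resize(np.vstack([a,b]),None,fx=1.65,fy=1.65,interpolation=cv2.INTER_CUBIC))
E
```

```text
15.575 [0.489  0.1531 0.2466] [-0.62  0.01 -0.56]
```

View pics/cmp9.png

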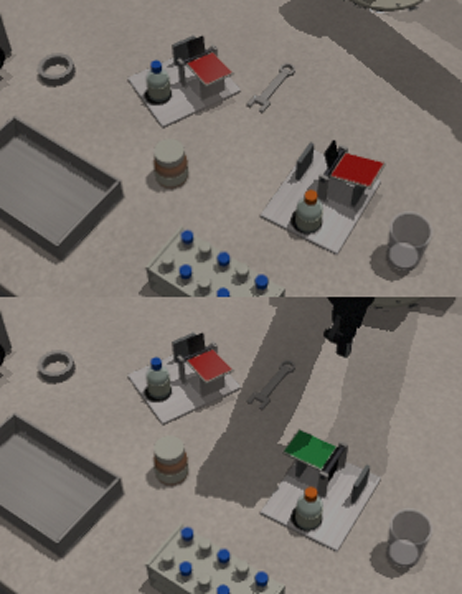

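View pics/w9.png

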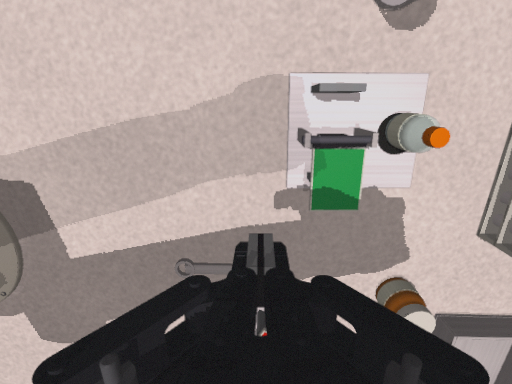

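```bash
python3 - <<'E'
from h import *
d=np.load('w9.npz');c=calibration('wrist')
px=np.array([(289,72),(428.5,74),(412,188),(287.5,188)],float)
f=lambda p:(proj(station(p,[(-52,75,8),(122,75,8),(122,-75,8),(-52,-75,8)]),c['intrinsics'],c['dist'],d['T'])-px).ravel()
s=least_squares(f,[.576,.199,.052]);print(s.x,s.fun.round(1))
for a in (180,177,174,170,165):
    r=np.radians(a);print(a,proj(station(s.x,[flagpt(-30,85,-2.5,r),flagpt(30,85,-2.5,r)]),c['intrinsics'],c['dist'],d['T']).round(1).tolist())
cv2.imwrite('pics/w9c.png',cv2.resize(d['im'][120:220,280:420,::-1],None,fx=5,fy=5,interpolation=cv2.INTER_NEAREST))
E
```

```text
[0.5757587  0.19935386 0.05734207] [ 0.5  0.6  1.3 -1.5 -1.3  0.2 -0.7  1. ]
180 [[309.5, 211.7], [359.4, 211.3]]
177 [[310.2, 212.9], [360.7, 212.5]]
174 [[310.9, 214.0], [362.0, 213.6]]
170 [[311.8, 215.1], [363.9, 214.7]]
165 [[313.1, 216.2], [366.4, 215.7]]
```

View pics/w9c.png

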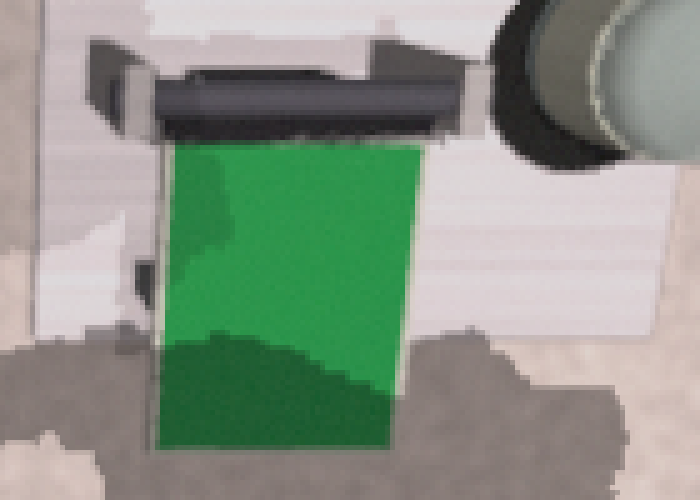

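The free edge lies at row 210 and the prediction for 180° is 211.5, so the flag is flat. Bottles, wrench, jar, beaker and the blue flag look unchanged.

```bash
python3 -c "
from workcell import *
print(job_done())"
```

```text
the job is handed in; nothing more can be done
None
```

The flag on the orange-capped bottle's station now lies flat on its right rest with the green face up. The hand is clear, and I handed the job in at about 15.7 s.

I pushed the black tab until the flag stood at about 70°. Then I crossed to the green side and pushed it over and down with the shut fingertips. I stopped when the force rose to about 7 N on the rest.

**Flag angle:** the last wrist picture puts the free edge at row 210. The prediction is 211.5 for 180° and 213 or more for 177° or less, so it agrees with flat to within the calibration error.

**Everything else:** in the before and after scene pictures the blue flag, both bottles, jar, beaker, collar and wrench look unmoved. I compared these by eye only.

**Disagreement along the way:** one early fit of the flag's starting angle gave about 24°, with errors of up to 12 pixels, because I had taken the grey rest for the tab's edge. I dropped it and used the other fits, which gave about 17–18°.

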